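# Slide the parts bin to its marked working place

## Robot

A 6-joint arm with a two-finger parallel gripper is mounted at the origin on a cart in front of the work surface, level with it; the furniture and walls round the work are solid. World frame = base frame: x ahead of the robot, y to its left, z up, the work surface at z = 0. Lengths are in m, angles in rad, forces in N, time in s.
With the tool pointing down it reaches from about 0.35 to 0.975 m from the base axis. Payload 7.1 kg.
Tool frame: the origin (TCP) lies on the centre line of the jaws, within the pads' length; the fingertips stand 17 mm ahead of it and the grasp point (between the pads) lies 2 mm behind it; x points along the fingers, z is the direction in which the jaws open and shut, and the axes are right-handed (so a half turn about x gives the same grasp; the last joint's range is limited). The gripper opens to 88 mm and grips with 3 to 60 N. Pads are 20 mm wide; open, the fingers measure 115 mm over their backs; the gripper's body (75 mm by 178 mm) begins 61 mm behind the grasp point.
Start: joints at [-1.355, 0.423, 1.63, -0, 1.089, -0.019], TCP at [0.145, -0.608, 0.24] pointing down, gripper open.
Joint ranges: [-3, 3], [-0.9, 2.11], [0.09, 2.58], [-1.31, 4.45], [0.11, 2.69], [-2.54, 2.54]. Speed limits (rad/s): [2.39, 2.39, 3.01, 3.14, 3.14, 3.14].

## Interface

Orientations are given as a unit quaternion [x, y, z, w].
In Python, from station import env gives the robot as it stands.
- The arm moves only by the tool drive_tool, never from a script. Its argument "deltas" is a list of rows, each a list of 2 entries, a list of its own where there are three numbers: the shift along the tool's x, y, z as a fraction of full scale, then the turn, a rotation vector about the tool's x, y, z as a fraction of full scale. In form: [[[tx, ty, tz], [ax, ay, az]], ...]. A call has 1 to 12 rows; each row is the pose to reach, as a shift and turn from the pose commanded when the call began, along the tool's axes at that moment; what a row does not reach only later rows make up. Full scale, the value 1, is 0.5 m for a shift and 90 degrees for a turn. A row lasts 1/8 s, in which the tool goes at most 62.5 mm and 10.7 degrees, less where a joint would pass 70% of its speed; a pose out of reach is approached as far as the arm can. A call with a number of a shift or a turn outside -1 to 1 is refused whole. A call with a gripper value outside its range is refused whole. "grip" is the finger opening in mm, from 0 to 87.8, set as the call begins (left out, the last holds). The fingers move at their own pace and stop on an object; the grip force is fixed at half the most. Time passes only in rows, so rows that repeat a pose let the fingers close. It gives the time, the measured TCP pose, the force and the opening at its end, in the units of the state.
- env.sense(): the state, without advancing time (a new reading comes with each control period).
- env.capture(name): name is "scene" or "side" or "wrist"; returns the picture (384x512x3 uint8, blue, green, red); there is no depth.
- env.calibration(name): a dict with "mtx" (3x3 intrinsics, pixels), "R" (3x3) and "t" (3): a world point X has camera coordinates R X + t; the wrist camera has in their place "tool_from_camera" (4x4, takes a point from camera to tool coordinates, whose origin is the TCP and whose axes are the tool frame's). Camera axes: x right, y down, z forward; pixel columns grow to the right and rows downward; lengths in m; the calibration is good to about 2 mm. A picture is of the moment at which its call begins: read the wrist's pose just before it. calibration takes no time and is no camera call.
- env.hand_in(): hands the job in, once; it reports no verdict.
The state is a dict: "clock": time; "q": joint angles; "qvel": joint speeds; "effort": joint torques, N m; "tcp_pos": TCP position; "tool_rot": TCP orientation; "ft_force": force on the tool from outside, world axes, zero at the start; "torque": the same for the moment, N m; "opening": finger opening in m.
Only numpy, scipy, OpenCV 4.12 (cv2) and the standard library are available. Lean on these libraries where they do the work, as an engineer would, in place of code of your own. Each camera call takes 0.05 s, during which the arm holds its last target.

## Task

The black parts bin with the light-coloured rings must not spill, so do not lift or tip it: slide it along the bench top from the yellow tape outline to the green tape outline, so that it ends standing squarely inside the green outline (either way round). Let go of it there, and leave the grey bin where it is.

Things in the scene. Friction and masses are not known exactly. Their poses are not given: they have to be found in the camera images.
- black_bin_center (a point): centre (22.5 mm above the underside) of the loose black open parts bin holding light rings, about 0.25 kg, on the bench top (z = 0). Outside 64 mm along its x, 96 mm along y (68 x 99 over the rim), 45 mm high, walls 2 mm; z up. Front wall (-x side) only 28 mm high. Can be taken from above across its 64 mm, fingers outside the front and back walls
- green_place_center (a point): centre, on the bench top, of the green tape outline, the target: a rectangle of 8 mm wide tape lying flat (no edge to catch on), inside 92 mm along its x and 124 mm along its y. The bin's x must lie along this x, either way round
- yellow_place_center (a point): centre, on the bench top, of the yellow tape outline of the same size and shape, where the black bin stands at the start; the yellow and the green place may be to the left or right of each other
- grey_bin_center (a point): centre, half-way up (25 mm above its underside), of the loose light grey parts bin with black parts in it, 68 x 104 x 50 mm, a bystander that stays where it is
There are look-alikes about, which are no part of the job. Leave any orange look-alike of the part that bears black_bin_center alone.

How it is judged:
At the end, for the whole second after the job is handed in: The black bin stands flat on the bench, released, its centre within 18 mm of the centre of the green outline and its sides within 0.2 rad (11 degrees) of parallel to it, either way round; the grey bin is within 20 mm of where it stood (horizontal distance between black_bin_center and green_place_center below 0.018 m and angle between the x axis of black_bin_center and the x axis of green_place_center, either way round below 0.2 rad and angle between black_bin_center's own z axis and vertical below 0.06 rad and height (world z) of black_bin_center below 0.0265 m and distance of grey_bin_center from where it was at the start of the episode below 0.02 m); the robot touches nothing.
It fails at once if the black bin was lifted (its centre rose by more than 10 mm) (height (world z) of black_bin_center above 0.0325 m).
It fails at once if the black bin was tipped by more than 0.2 rad (11 degrees) (angle between black_bin_center's own z axis and vertical above 0.2 rad).
It fails at once if the grey bin was moved by more than 20 mm (distance of grey_bin_center from where it was at the start of the episode above 0.02 m).
It also fails if it takes over 38 s, if anything falls off the work surface, if the arm or the gripper's body presses on something with over 40 N, if the wrist force passes 120 N, or if a joint passes its speed limit or range.

## Working session

There is one attempt and no reset: what is moved stays moved. The work goes in short steps, Python scripts to look and compute and a tool call to move; the robot and the scene stay as the last step left them, time stands still between calls to the robot, and variables do not carry over. Pictures are saved under pics/ and viewed, and the job is handed in when it is done.

Besides the shell and the picture viewer there is one more tool, called after "Emit:" by a JSON object that holds its "api" and its "payload". drive_tool: Moves the arm, as the interface text tells. Its arguments: {"type":"object","properties":{"deltas":{"type":"array","items":{"type":"array"}},"grip":{"type":"number"}},"required":["deltas"]}

```bash
mkdir -p pics; ls; python3 - <<'E'
from station import env
import cv2
print(env.sense())
for n in ("scene","side","wrist"):
    im=env.capture(n); cv2.imwrite(f"pics/{n}0.png",im)
    print(n,env.calibration(n))
E
```

```text
pics
{'clock': 0.0, 'q': array([-1.35502345e+00,  4.23840067e-01,  1.63065834e+00, -2.71658137e-05,
        1.08861141e+00, -1.90054763e-02]), 'qvel': array([ 6.08151441e-05, -7.64682088e-04,  1.13808926e-03,  6.43072025e-04,
       -1.73914385e-04,  1.87540203e-04]), 'effort': array([-3.50526389e-04, -5.44629872e+01, -2.73666501e+01,  6.42837770e-02,
        2.26849958e-02, -1.15075427e-04]), 'tcp_pos': array([ 0.14529599, -0.60734379,  0.23891461]), 'tool_rot': array([ 0.43832902,  0.55554148, -0.43766177,  0.55470128]), 'ft_force': array([-0.25745714, -0.12597006, -1.07378823]), 'torque': array([-0.01041825, -0.04265932, -0.00855119]), 'opening': 0.08749611142857261}
scene {'mtx': array([[401.98396203,   0.        , 256.91474793],
       [  0.        , 401.98396203, 189.20083077],
       [  0.        ,   0.        ,   1.        ]]), 'R': array([[-0.78611824, -0.61770988, -0.02127486],
       [-0.28723104,  0.39558519, -0.87235927],
       [ 0.54728096, -0.67966673, -0.48840218]]), 't': array([0.3003286 , 0.22515411, 0.90954475])}
side {'mtx': array([[361.5076771 ,   0.        , 25
[... 151 characters left out ...]
302,  0.01975913],
       [ 0.00271886, -0.64884926, -0.76091211],
       [ 0.02726511,  0.76068014, -0.64855403]]), 't': array([-0.46369387, -0.0090931 ,  1.16820464])}
wrist {'mtx': array([[300.38096578,   0.        , 250.60887165],
       [  0.        , 300.38096578, 191.55761961],
       [  0.        ,   0.        ,   1.        ]]), 'tool_from_camera': array([[-9.85603352e-04, -2.74574178e-01,  9.61565416e-01,
        -1.44649569e-01],
       [ 1.80960317e-04, -9.61565916e-01, -2.74574136e-01,
         7.46583710e-02],
       [ 9.99999498e-01, -9.66160062e-05,  9.97409620e-04,
         2.70960676e-05],
       [ 0.00000000e+00,  0.00000000e+00,  0.00000000e+00,
         1.00000000e+00]])}
```

View pics/scene0.png

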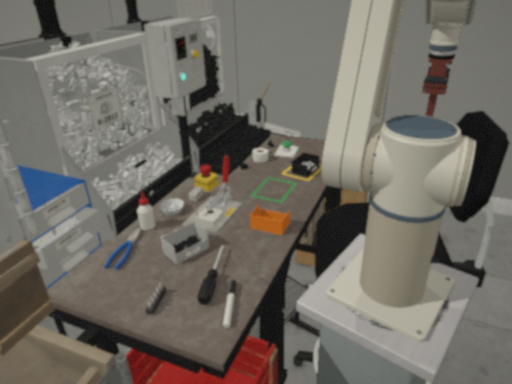

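View pics/side0.png

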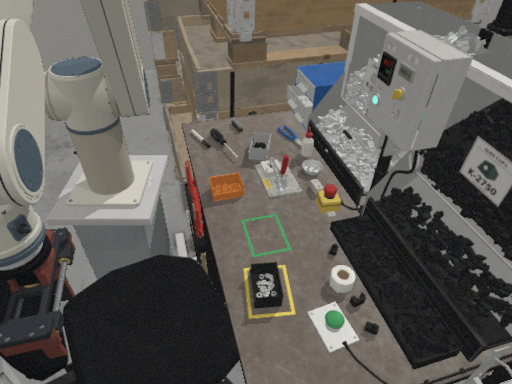

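View pics/wrist0.png

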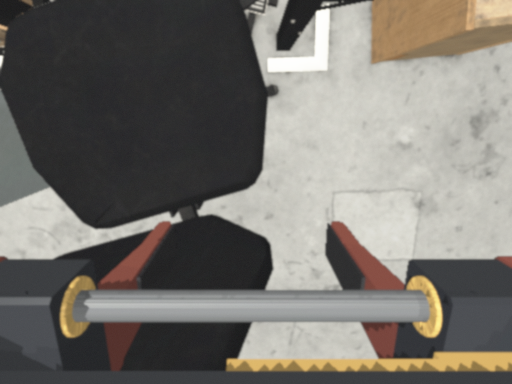

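Candidates in the side view are the black bin with light rings at (266,285) on yellow tape, the orange bin at (227,187), and the grey bin with black parts at (260,147). The large black shape at (150,325) is a chair. The description fits (266,285), and the green outline is at (266,235). I'll check this in a close crop and measure.

```bash
cat > h.py <<'E'
import numpy as np, cv2
from station import env
from scipy.spatial.transform import Rotation as Ro
def ray(name,uv,z,s=None):
    c=env.calibration(name); uv=np.atleast_2d(np.float64(uv))
    d=np.c_[(uv-c["mtx"][:2,2])/c["mtx"][[0,1],[0,1]],np.ones(len(uv))]
    if name=="wrist":
        T=c["tool_from_camera"];Rt=Ro.from_quat(s["tool_rot"]).as_matrix()
        o=s["tcp_pos"]+Rt@T[:3,3]; D=d@(Rt@T[:3,:3]).T
    else:
        o=-c["R"].T@c["t"]; D=d@c["R"]
    return o+D*((z-o[2])/D[:,2])[:,None]
def proj(name,X,s=None):
    c=env.calibration(name); X=np.atleast_2d(X)
    if name=="wrist":
        T=c["tool_from_camera"];Rt=Ro.from_quat(s["tool_rot"]).as_matrix()
        P=((X-s["tcp_pos"])@Rt-T[:3,3])@T[:3,:3]
    else: P=X@c["R"].T+c["t"]
    p=P@c["mtx"].T; return p[:,:2]/p[:,2:]
def hexmask(im,lo,hi): return cv2.inRange(cv2.cvtColor(im,cv2.COLOR_BGR2HSV),lo,hi)
def rect(name,mask,z,s=None,roi=None):
    if roi: m=np.zeros_like(mask);a,b,c,d=roi;m[b:d,a:c]=mask[b:d,a:c];mask=m
    v,u=np.nonzero(mask)
    P=ray(name,np.c_[u,v],z,s)[:,:2]
    r=cv2.minAreaRect((P*1000).astype(np.float32)); return r,cv2.boxPoints(r)
E
python3 - <<'E'
from h import *
im=cv2.imread("pics/side0.png")
cv2.imwrite("pics/crop0.png",cv2.resize(im[200:330,220:320],None,fx=4.5,fy=4.5,interpolation=cv2.INTER_CUBIC))
print("green",rect("side",hexmask(im,(45,90,60),(85,255,255)),0,roi=(235,205,300,262)))
print("yellow",rect("side",hexmask(im,(18,110,100),(34,255,255)),0,roi=(235,255,305,325)))
E
```

```text
green (((484.13018798828125, -220.0150604248047), (107.78606414794922, 139.82553100585938), 13.647930145263672), array([[ 415.2626 , -164.7927 ],
       [ 448.25516, -300.6701 ],
       [ 552.9978 , -275.23743],
       [ 520.00525, -139.36002]], dtype=float32))
yellow (((484.0802307128906, -400.00872802734375), (109.35193634033203, 141.48150634765625), 5.4116692543029785), array([[ 422.97632, -334.73984],
       [ 436.31958, -475.59073],
       [ 545.18414, -465.27762],
       [ 531.8409 , -324.42673]], dtype=float32))
```

View pics/crop0.png

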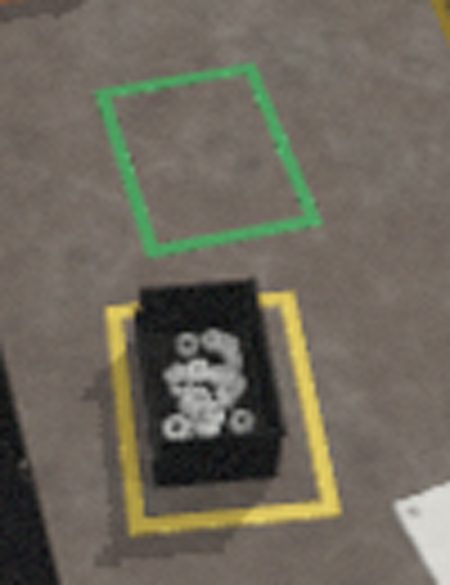

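```bash
cat >> h.py <<'E'
def delta(target,zdir_deg,s=None):
    """fractions for move to TCP target, tool down, tool z at heading zdir_deg"""
    s=s or env.sense(); R=Ro.from_quat(s["tool_rot"])
    a=np.radians(zdir_deg); z=np.array([np.cos(a),np.sin(a),0]); x=np.array([0,0,-1.]); y=np.cross(z,x)
    Rt=Ro.from_matrix(np.c_[x,y,z])
    print("shift",np.round(R.inv().apply(np.array(target)-s["tcp_pos"])/0.5,4),"turn",np.round((R.inv()*Rt).as_rotvec()/(np.pi/2),4))
E
python3 - <<'E'
from h import *
s=env.sense(); R=Ro.from_quat(s["tool_rot"]).as_matrix(); print(R.round(3))
for d in (5,185): delta([0.47,-0.40,0.22],d)
E
```

```text
[[-0.     0.973  0.233]
 [ 0.001  0.233 -0.973]
 [-1.     0.    -0.001]]
shift [ 0.0385  0.728  -0.2524] turn [-9.061e-01 -6.000e-04 -6.000e-04]
shift [ 0.0385  0.728  -0.2524] turn [ 1.0939e+00 -6.0000e-04  7.0000e-04]
```

Emit:
{"api": "drive_tool", "payload": {"deltas": [[[0.04,0.73,-0.25],[-0.906,0,0]],[[0.04,0.73,-0.25],[-0.906,0,0]],[[0.04,0.73,-0.25],[-0.906,0,0]],[[0.04,0.73,-0.25],[-0.906,0,0]],[[0.04,0.73,-0.25],[-0.906,0,0]],[[0.04,0.73,-0.25],[-0.906,0,0]],[[0.04,0.73,-0.25],[-0.906,0,0]],[[0.04,0.73,-0.25],[-0.906,0,0]],[[0.04,0.73,-0.25],[-0.906,0,0]],[[0.04,0.73,-0.25],[-0.906,0,0]],[[0.04,0.73,-0.25],[-0.906,0,0]]], "grip": 87.8}}

```text
clock: 1.52
tcp_pos: [0.4711, -0.4016, 0.2197]
tool_rot: [-0.03, 0.706, 0.03, 0.706]
ft_force: [0.4, -0.3, -0.2]
opening: 0.0877
```

```bash
python3 - <<'E'
from h import *
import pickle
s=env.sense(); im=env.capture("wrist"); cv2.imwrite("pics/wrist1.png",im); pickle.dump(s,open("s1.pkl","wb"))
print(s["clock"],s["tcp_pos"],s["q"],s["ft_force"])
E
```

```text
1.525 [ 0.47105194 -0.4015864   0.21970175] [-7.25197301e-01  4.36898029e-01  1.65932033e+00  2.43077281e-05
  1.04537340e+00 -8.10536468e-01] [ 0.41338305 -0.33950987 -0.18572734]
```

View pics/wrist1.png

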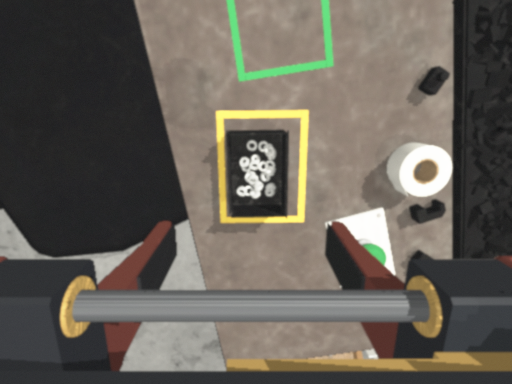

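Wrist view: black bin at (258,174) inside the yellow outline, green outline at the top (281,30), and the tape roll clear on the right at (420,168). Next I'll measure the bin.

```bash
python3 - <<'E'
from h import *
import pickle
s=pickle.load(open("s1.pkl","rb")); im=cv2.imread("pics/wrist1.png")
c=cv2.convertScaleAbs(im[100:235,200:330],alpha=2.5,beta=10)
cv2.imwrite("pics/crop1.png",cv2.resize(c,None,fx=4.4,fy=4.4,interpolation=cv2.INTER_CUBIC))
g=cv2.cvtColor(im,cv2.COLOR_BGR2GRAY)
m=(g<42).astype(np.uint8)*255; z=np.zeros_like(m); z[118:220,224:302]=m[118:220,224:302]
z=cv2.morphologyEx(z,cv2.MORPH_CLOSE,np.ones((5,5)))
n,l,st,ce=cv2.connectedComponentsWithStats(z); k=1+st[1:,4].argmax(); print(st[k])
for h in (0,0.028,0.045): r=rect("wrist",(l==k)*np.uint8(255),h,s); print(h,r)
print("yellow",rect("wrist",hexmask(im,(18,110,100),(34,255,255)),0,s,roi=(205,100,320,232)))
E
```

```text
[232 134  54  82 987]
0 (((480.4905090332031, -410.0660705566406), (67.20803833007812, 101.76178741455078), 6.293365001678467), array([[ 441.51147, -363.17545],
       [ 452.6665 , -464.324  ],
       [ 519.46954, -456.9567 ],
       [ 508.3145 , -355.80814]], dtype=float32))
0.028 (((479.246826171875, -403.6785888671875), (62.04317092895508, 93.94156646728516), 6.293363094329834), array([[ 443.2633 , -360.39145],
       [ 453.5611 , -453.76688],
       [ 515.23035, -446.96573],
       [ 504.93256, -353.5903 ]], dtype=float32))
0.045 (((478.4917907714844, -399.800537109375), (58.90736770629883, 89.19352722167969), 6.293381690979004), array([[ 444.32693, -358.70123],
       [ 454.10428, -447.35724],
       [ 512.6566 , -440.89984],
       [ 502.8793 , -352.24384]], dtype=float32))
yellow (((484.3130798339844, -400.96990966796875), (109.80575561523438, 141.9539031982422), 5.3696208000183105), array([[ 423.00906, -335.4423 ],
       [ 436.29318, -476.77322],
       [ 545.61707, -466.49753],
       [ 532.333  , -325.1666 ]], dtype=float32))
```

View pics/crop1.png

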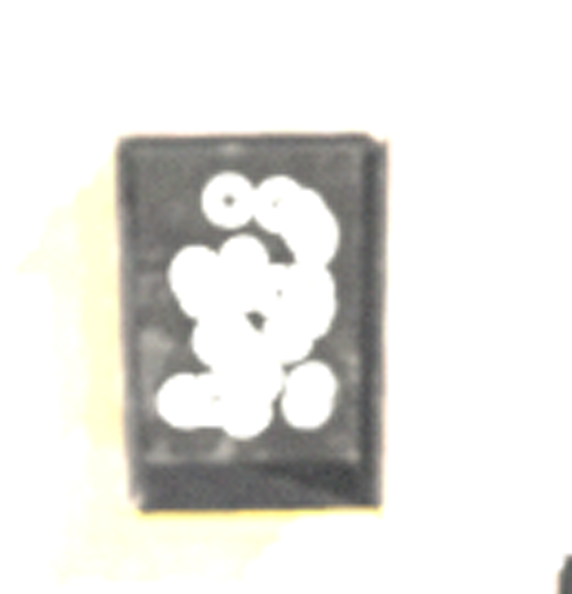

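```bash
python3 - <<'E'
from h import *
import pickle
s=pickle.load(open("s1.pkl","rb"))
f=lambda x,y:(200+x/4.4-.5,100+y/4.4-.5)
L=[f(118,142),f(135,502)];R=[f(387,142),f(382,505)];B=[f(140,509),f(380,506)];T=[f(125,136),f(380,133)]
for n,e in zip("LRBT",(L,R,B,T)):
  for h in (0,.028,.045): print(n,h,ray("wrist",e,h,s)[:,:2].round(4).tolist())
im=cv2.imread("pics/side0.png")
c=cv2.convertScaleAbs(im[255:320,240:300],alpha=2.5,beta=10)
cv2.imwrite("pics/crop2.png",cv2.resize(c,None,fx=9,fy=9,interpolation=cv2.INTER_CUBIC))
E
```

```text
L 0 [[0.4378, -0.3593], [0.4493, -0.4625]]
L 0.028 [[0.4399, -0.3568], [0.4505, -0.4521]]
L 0.045 [[0.4411, -0.3553], [0.4512, -0.4457]]
R 0 [[0.5105, -0.3531], [0.5215, -0.4572]]
R 0.028 [[0.507, -0.3511], [0.5171, -0.4472]]
R 0.045 [[0.5048, -0.3499], [0.5145, -0.4411]]
B 0 [[0.4509, -0.4645], [0.521, -0.4576]]
B 0.028 [[0.452, -0.454], [0.5166, -0.4475]]
B 0.045 [[0.4526, -0.4475], [0.514, -0.4414]]
T 0 [[0.4396, -0.3576], [0.5084, -0.3509]]
T 0.028 [[0.4415, -0.3552], [0.505, -0.349]]
T 0.045 [[0.4427, -0.3538], [0.5029, -0.3479]]
```

View pics/crop2.png

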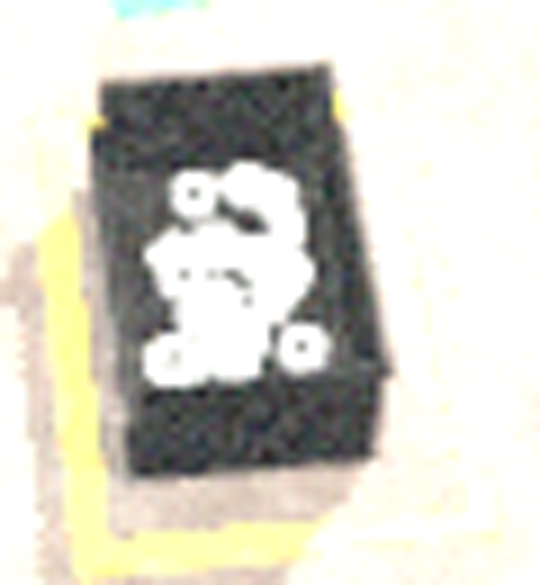

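```bash
python3 - <<'E'
from h import *
delta([0.478,-0.399,0.10],6.1); delta([0.478,-0.399,0.022],6.1)
E
```

```text
shift [0.2395 0.0041 0.0143] turn [-0.0133  0.      0.    ]
shift [0.3955 0.0041 0.0142] turn [-0.0133  0.      0.    ]
```

Emit:
{"api": "drive_tool", "payload": {"deltas": [[[0.1,0.004,0.014],[-0.013,0,0]],[[0.2,0.004,0.014],[-0.013,0,0]],[[0.26,0.004,0.014],[-0.013,0,0]],[[0.26,0.004,0.014],[-0.013,0,0]],[[0.26,0.004,0.014],[-0.013,0,0]]]}}

```text
clock: 2.2
tcp_pos: [0.4787, -0.3994, 0.0909]
tool_rot: [-0.038, 0.706, 0.037, 0.706]
ft_force: [0.2, 0.2, -0.5]
opening: 0.0874
```

```bash
python3 - <<'E'
from h import *
s=env.sense(); im=env.capture("wrist"); cv2.imwrite("pics/wrist2.png",im)
delta([0.478,-0.399,0.022],6.1); print(s["tcp_pos"])
E
```

```text
shift [ 0.1387  0.0017 -0.002 ] turn [0.0004 0.0012 0.0012]
[ 0.47869408 -0.39944098  0.09086124]
```

View pics/wrist2.png

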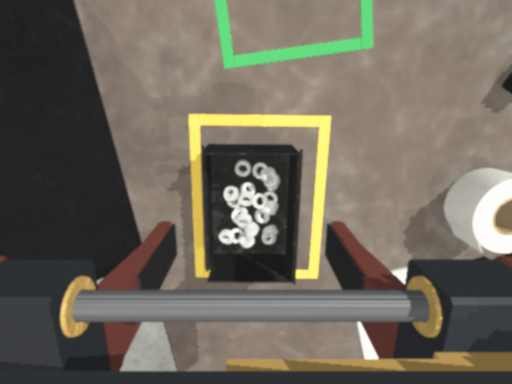

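The bin (columns 202–300) sits midway between the finger tips (175 and 328). Descending now.

Emit:
{"api": "drive_tool", "payload": {"deltas": [[[0.07,0.002,-0.001],[0,0,0]],[[0.12,0.002,-0.001],[0,0,0]],[[0.138,0.002,-0.001],[0,0,0]],[[0.138,0.002,-0.001],[0,0,0]],[[0.138,0.002,-0.001],[0,0,0]]]}}

```text
clock: 2.88
tcp_pos: [0.4783, -0.3985, 0.0221]
tool_rot: [-0.039, 0.706, 0.037, 0.707]
ft_force: [0.5, -0.2, 1.4]
opening: 0.0878
```

```bash
python3 - <<'E'
from h import *
im=env.capture("side"); cv2.imwrite("pics/side3.png",cv2.resize(im[200:350,200:350],None,fx=4,fy=4))
E
```

```text
(no output)
```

View pics/side3.png

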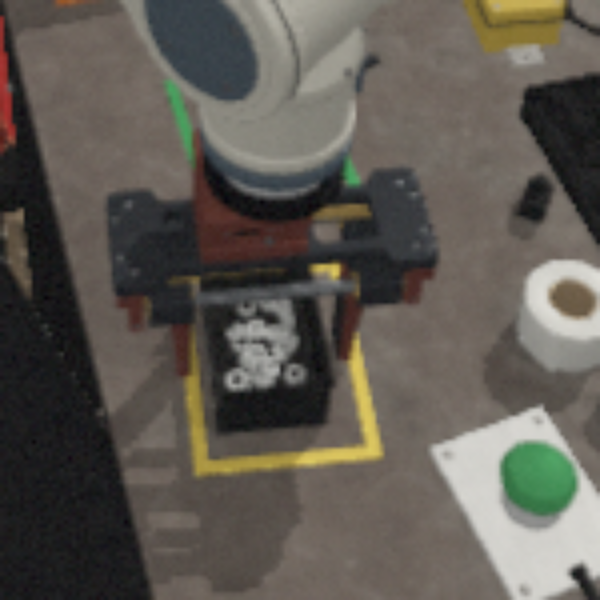

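The fingers straddle the bin in the side crop, at (185,350) and (347,330). I'll close gently in steps.

Emit:
{"api": "drive_tool", "payload": {"deltas": [[[0,0,0],[0,0,0]],[[0,0,0],[0,0,0]],[[0,0,0],[0,0,0]]], "grip": 69}}

```text
clock: 3.3
tcp_pos: [0.4776, -0.3978, 0.0208]
tool_rot: [-0.038, 0.706, 0.038, 0.706]
ft_force: [0.7, -0.6, -0.6]
opening: 0.0693
```

Emit:
{"api": "drive_tool", "payload": {"deltas": [[[0,0,0],[0,0,0]],[[0,0,0],[0,0,0]],[[0,0,0],[0,0,0]]], "grip": 64}}

```text
clock: 3.68
tcp_pos: [0.4775, -0.3978, 0.0207]
tool_rot: [-0.038, 0.706, 0.038, 0.706]
ft_force: [0.2, 0.2, -0.2]
opening: 0.065
```

```bash
python3 - <<'E'
from h import *
s=env.sense(); print(s["tcp_pos"],s["ft_force"],s["torque"],s["opening"])
im=env.capture("side"); cv2.imwrite("pics/side4.png",cv2.resize(im[200:350,200:350],None,fx=4,fy=4))
E
```

```text
[ 0.47754179 -0.39780553  0.02071154] [ 0.23819853  0.20771473 -0.20370853] [-0.03886608 -0.03997897 -0.09204914] 0.06498117424751844
```

View pics/side4.png

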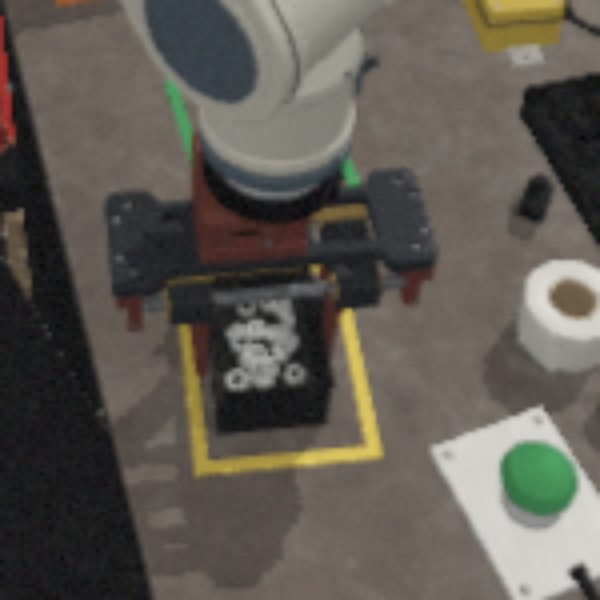

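Emit:
{"api": "drive_tool", "payload": {"deltas": [[[0,0,0],[0,0,0]],[[0,0,0],[0,0,0]],[[0,0,0],[0,0,0]]], "grip": 61}}

```text
clock: 4.1
tcp_pos: [0.4775, -0.3978, 0.0207]
tool_rot: [-0.038, 0.706, 0.038, 0.706]
ft_force: [0.3, 1.3, 0.8]
opening: 0.0647
```

```bash
python3 - <<'E'
from h import *
s=env.sense(); print(s["tcp_pos"],s["ft_force"],s["torque"],s["opening"])
delta([0.484,-0.220,0.0207],13.6)
im=env.capture("side"); cv2.imwrite("pics/side5.png",cv2.resize(im[255:320,235:305],None,fx=8,fy=8,interpolation=cv2.INTER_CUBIC))
E
```

```text
[ 0.47754592 -0.39779355  0.02067927] [0.27347978 1.25151936 0.80313089] [-0.02189335 -0.00809822 -0.03859857] 0.06470664581143885
shift [-0.      0.3521  0.051 ] turn [-0.0826  0.     -0.    ]
```

View pics/side5.png

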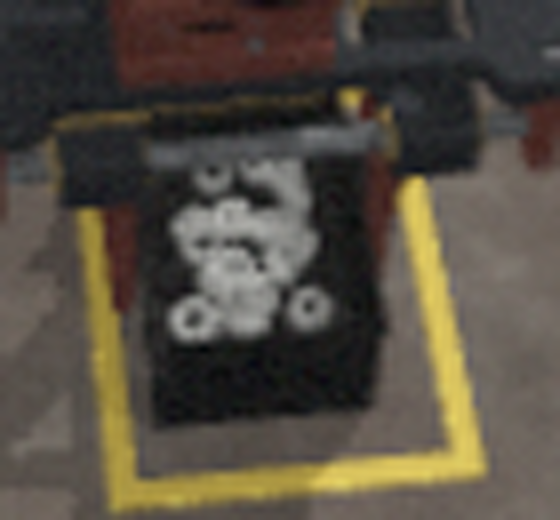

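Gripped at 64.7 mm and standing upright. First half of the slide:

Emit:
{"api": "drive_tool", "payload": {"deltas": [[[0,0.02,0.003],[-0.005,0,0]],[[0,0.05,0.007],[-0.012,0,0]],[[0,0.08,0.012],[-0.019,0,0]],[[0,0.11,0.016],[-0.026,0,0]],[[0,0.14,0.02],[-0.033,0,0]],[[0,0.16,0.023],[-0.038,0,0]],[[0,0.17,0.025],[-0.04,0,0]],[[0,0.17,0.025],[-0.04,0,0]]]}}

```text
clock: 5.15
tcp_pos: [0.4808, -0.3114, 0.0207]
tool_rot: [-0.06, 0.705, 0.06, 0.704]
ft_force: [0.3, 1.4, 1.4]
opening: 0.0648
```

```bash
python3 - <<'E'
from h import *
s=env.sense(); print(s["tcp_pos"],s["ft_force"],s["torque"],s["opening"])
delta([0.484,-0.220,s["tcp_pos"][2]],13.6)
im=env.capture("side"); cv2.imwrite("pics/side6.png",cv2.resize(im[200:320,200:320],None,fx=5,fy=5,interpolation=cv2.INTER_CUBIC))
E
```

```text
[ 0.48082883 -0.31143762  0.02067393] [0.32832305 1.35644196 1.3620843 ] [ 0.06227851 -0.1115484  -0.02754867] 0.06483146714180875
shift [1.000e-04 1.791e-01 3.730e-02] turn [-0.0425 -0.0001 -0.0004]
```

View pics/side6.png

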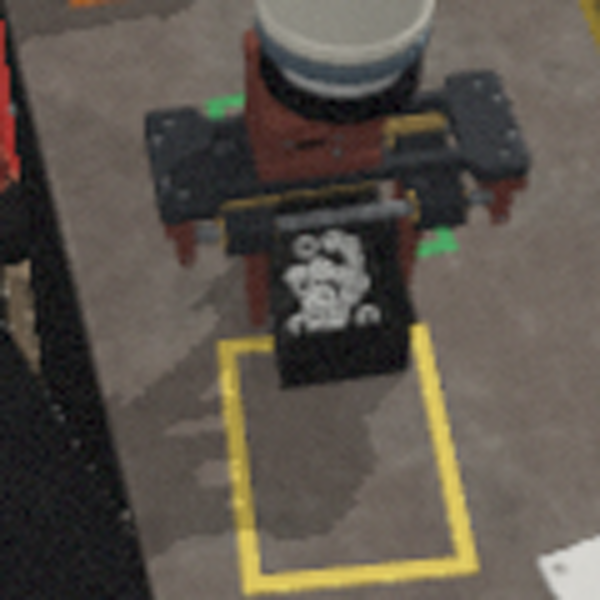

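The bin is following, flat and aligned. Second half:

Emit:
{"api": "drive_tool", "payload": {"deltas": [[[0,0.02,0.004],[-0.005,0,0]],[[0,0.05,0.01],[-0.012,0,0]],[[0,0.08,0.017],[-0.019,0,0]],[[0,0.11,0.023],[-0.026,0,0]],[[0,0.14,0.029],[-0.033,0,0]],[[0,0.165,0.034],[-0.039,0,0]],[[0,0.179,0.037],[-0.0425,0,0]],[[0,0.179,0.037],[-0.0425,0,0]],[[0,0.179,0.037],[-0.0425,0,0]]]}}

```text
clock: 6.32
tcp_pos: [0.4839, -0.2206, 0.0207]
tool_rot: [-0.083, 0.702, 0.084, 0.702]
ft_force: [0.8, 1.2, 0.5]
opening: 0.0649
```

```bash
python3 - <<'E'
from h import *
s=env.sense(); print(s["tcp_pos"],s["ft_force"],s["opening"])
delta([0.484,-0.220,s["tcp_pos"][2]],13.6)
im=env.capture("side"); cv2.imwrite("pics/side7.png",cv2.resize(im[180:280,215:315],None,fx=6,fy=6,interpolation=cv2.INTER_CUBIC))
E
```

```text
[ 0.48385575 -0.22064312  0.02065644] [0.79846588 1.23699319 0.50380896] 0.06486935475927647
shift [0.     0.0012 0.0006] turn [-0.0003 -0.0001 -0.0002]
```

View pics/side7.png

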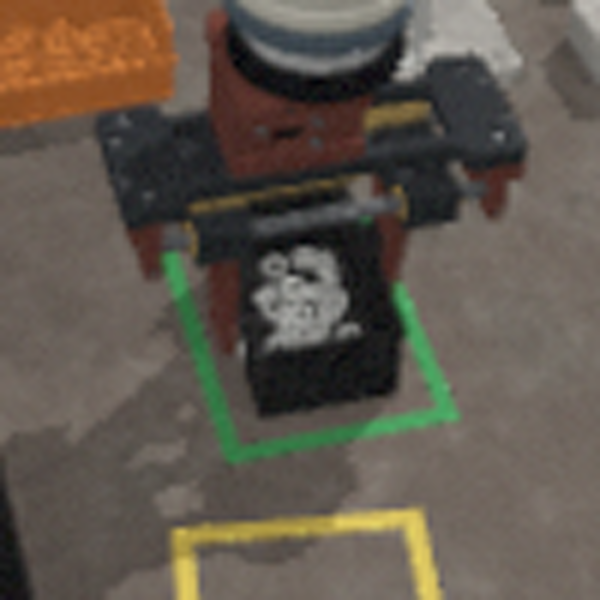

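The bin is inside the green outline and square to it. Releasing, then straight up.

Emit:
{"api": "drive_tool", "payload": {"deltas": [[[0,0,0],[0,0,0]],[[0,0,0],[0,0,0]],[[0,0,0],[0,0,0]],[[0,0,0],[0,0,0]],[[0,0,0],[0,0,0]]], "grip": 87.8}}

```text
clock: 7.0
tcp_pos: [0.4839, -0.2206, 0.0207]
tool_rot: [-0.084, 0.702, 0.084, 0.702]
ft_force: [-0.4, -0.1, 0.6]
opening: 0.0877
```

Emit:
{"api": "drive_tool", "payload": {"deltas": [[[-0.04,0,0],[0,0,0]],[[-0.12,0,0],[0,0,0]],[[-0.22,0,0],[0,0,0]],[[-0.32,0,0],[0,0,0]],[[-0.4,0,0],[0,0,0]],[[-0.4,0,0],[0,0,0]],[[-0.4,0,0],[0,0,0]]]}}

```text
clock: 7.88
tcp_pos: [0.4833, -0.2203, 0.22]
tool_rot: [-0.083, 0.702, 0.084, 0.702]
ft_force: [0.3, -0.4, -0.3]
opening: 0.0878
```

```bash
python3 - <<'E'
from h import *
s=env.sense(); im=env.capture("wrist"); sd=env.capture("side"); print(s["clock"],s["tcp_pos"],s["ft_force"])
cv2.imwrite("pics/wrist8.png",im); cv2.imwrite("pics/side8.png",sd)
print("green",rect("wrist",hexmask(im,(45,90,60),(85,255,255)),0,s,roi=(180,60,350,260))[0])
g=cv2.cvtColor(im,cv2.COLOR_BGR2GRAY)
m=(g<42).astype(np.uint8)*255; z=np.zeros_like(m); z[125:215,215:295]=m[125:215,215:295]
z=cv2.morphologyEx(z,cv2.MORPH_CLOSE,np.ones((5,5)))
n,l,st,ce=cv2.connectedComponentsWithStats(z); k=1+st[1:,4].argmax(); print(st[k])
for h in (.028,0.045): print(h,rect("wrist",(l==k)*np.uint8(255),h,s)[0])
s0=cv2.imread("pics/side0.png"); print("grey bin diff",cv2.absdiff(s0,sd)[130:162,245:275].mean())
E
```

```text
7.875 [ 0.48330955 -0.22033396  0.21999677] [ 0.30830448 -0.41557533 -0.32877278]
green ((484.091064453125, -220.76950073242188), (107.77259063720703, 139.43252563476562), 13.599710464477539)
[ 223  135   58   80 1311]
0.028 ((484.3194274902344, -222.67501831054688), (63.861507415771484, 92.864990234375), 13.626493453979492)
0.045 ((483.36700439453125, -218.88340759277344), (60.637054443359375, 88.17609405517578), 13.626497268676758)
grey bin diff 42.28854166666667
```

View pics/wrist8.png

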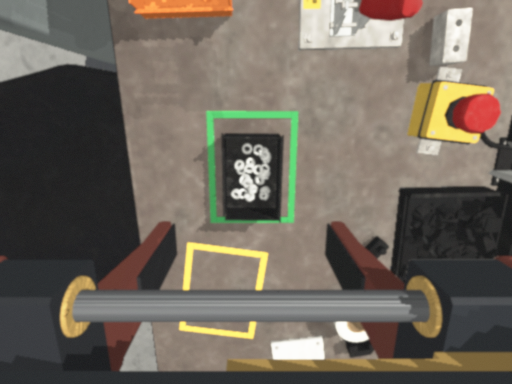

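View pics/side8.png

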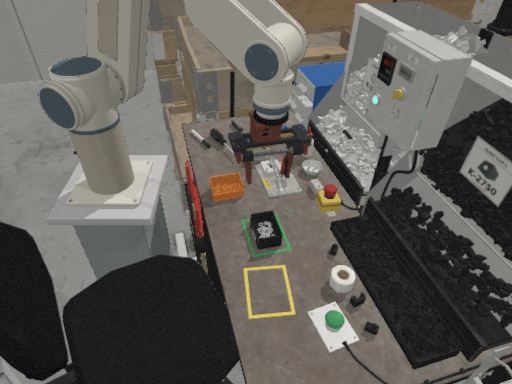

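The bin measures within about 2 mm and 0.1° of the green centre. The arm hides the grey bin in the side view, so I'll check it in the scene view before handing in.

```bash
python3 - <<'E'
from h import *
a=cv2.imread("pics/scene0.png"); b=env.capture("scene"); cv2.imwrite("pics/scene9.png",b)
print("grey bin diff",cv2.absdiff(a,b)[224:264,160:212].mean(), "orange",cv2.absdiff(a,b)[207:235,247:292].mean())
print(cv2.phaseCorrelate(*[cv2.cvtColor(i[224:264,160:212],6).astype(np.float32) for i in (a,b)]))
E
```

```text
grey bin diff 3.1044871794871796 orange 2.9724867724867723
((-0.03465153169920754, -0.09222818967116808), 1.0254545869650664)
```

View pics/scene9.png

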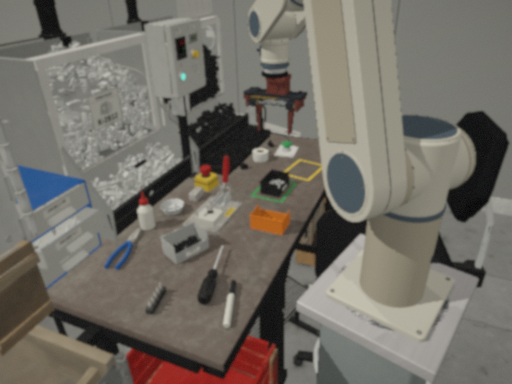

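The scene view shows the grey bin (185,243) and orange bin (269,221) unmoved, and the black bin at (273,183) in the green outline with the gripper clear.

```bash
python3 -c "
from station import env
print(env.hand_in())"
```

```text
the job is handed in; nothing more can be done
None
```

The black bin now stands inside the green outline, released, and the job is handed in at about 8 s of the 38 s allowed. I gripped it across its 64 mm, slid it flat along the bench with a turn of about 7.5°, let go and raised the gripper clear.

- **Position:** the last wrist view put the bin's centre about 2 mm from the green centre and its sides within about 0.1° of parallel.
- **Flatness:** the tool height stayed at 20.7 mm during the slide. The bin looked flat in every picture I took.
- **Bystanders:** the grey bin had not moved in the scene view (shift under 0.1 pixel), and the orange bin looked unchanged.
- **Failed check:** a side-view comparison of the grey bin was no use because the arm blocked it, so I relied on the scene view.

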